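# Drip tray home under the draining rack

## Robot

A 6-joint arm with a two-finger parallel gripper is mounted at the origin on the work surface. World frame = base frame: x ahead of the robot, y to its left, z up, the work surface at z = 0. Lengths are in m, angles in rad, forces in N, time in s.
With the tool pointing down it reaches from about 0.35 to 0.925 m from the base axis. Payload 6.4 kg.
Tool frame: the origin (TCP) lies between the finger pads; the fingertips stand ctrl.nose_length ahead of it and the grasp point (between the pads) lies 6 mm ahead of it (ctrl.nose_length is the distance from the TCP to the fingertips, in m); z points along the fingers, y is the line along which they close (so a half turn about z gives the same grasp; the last joint's range is limited). The gripper opens to 85 mm and grips with 20 to 120 N. Pads are 22 mm wide; open, the fingers measure 114 mm over their backs; the gripper's body (76 mm by 85 mm) begins 54 mm behind the grasp point. The pads swing forward as they close: fully open they stand 13 mm farther back than shut.
Start: joints at [-1.397, 0.245, 1.558, -0, 1.339, -0.174], TCP at [0.222, -0.611, 0.256] pointing down, gripper open.
Joint ranges: [-3.13, 3.13], [-1.02, 2.26], [0.13, 2.54], [-0.95, 4.09], [0.21, 2.88], [-2.74, 2.74]. Speed limits (rad/s): [2.57, 2.57, 3.14, 3.14, 3.14, 3.14].

## Interface

Orientations are given as a 3x3 rotation matrix whose columns are the frame's x, y, z axes.
In Python, from plant import ctrl gives the robot as it stands. The module is installed in compiled form; this text tells all that it offers.
- The arm moves only by the tool servo_tool, never from a script. Its argument "targets" is a list of rows, each an object of numbers: "tx", "ty", "tz": the shift along the tool's x, y, z in mm; "ax", "ay", "az": the turn, a rotation vector about the tool's x, y, z in degrees; "fingers": the opening, from -1 (shut) to 1 (fully open). In form: [{"tx": .., "ty": .., "tz": .., "ax": .., "ay": .., "az": .., "fingers": ..}, ...]. A call has exactly 8 rows; each row is the pose to reach, as a shift and turn from the pose commanded when the call began, along the tool's axes at that moment; what a row does not reach only later rows make up. A row lasts 1/12 s, in which the tool goes at most 41.7 mm and 7.16 degrees, less where a joint would pass 70% of its speed; a pose out of reach is approached as far as the arm can. A call with a gripper value outside its range is refused whole. The fingers move at their own pace and stop on an object; "force" is the grip in N (left out, the last holds). Time passes only in rows, so rows that repeat a pose let the fingers close, or fill a call up. It gives the time, the measured TCP pose, the force, the opening and the grip force at its end, in the units of the state.
- ctrl.read_state(): the state, without advancing time (a new reading comes with each control period).
- ctrl.get_image(name): name is "side" or "top" or "wrist"; returns a dict with "color" (420x560x3 uint8, red, green, blue), "z_map" (420x560 float32, m along the optical axis (not along the pixel's ray), 0 where there is no reading), "fx", "fy", "cx", "cy" (pixels), "origin" and "rotation" of the camera in the world. Camera axes: x right, y up, looking along -z (the intrinsics and any distortion apply to the point x, -y, -z); pixel columns grow to the right and rows downward; lengths in m; the calibration is good to about 2 mm. A picture is of the moment at which its call begins.
- ctrl.sign_off(): hands the job in; it is judged then, once.
The state is a dict: "clock": time; "joint_pos": joint angles; "joint_velocities": joint speeds; "tau": joint torques, N m; "eef_pos": TCP position; "orientation": TCP orientation; "contact_force": force on the tool from outside, world axes, zero at the start; "torque": the same for the moment, N m; "width": finger opening in m; "grip_force": force on a finger pad.
Only numpy, scipy, OpenCV 4.12 (cv2) and the standard library are available. Lean on these libraries where they do the work, as an engineer would, in place of code of your own. Each camera call takes 0.05 s, during which the arm holds its last target. There are 200 camera calls.

## Task

Slide the low steel drip tray nose first into the bay under the draining rack and gently push it home until it presses firmly against the sprung stop hidden inside. How deep the stop sits can only be felt. Leave the tray there, flat, straight and resting against the stop, without disturbing the cups on the rack or anything else on the cart.

Things in the scene. Friction and masses are not known exactly. Their poses are not given: they have to be found in the camera images.
- rack: Fixed steel draining rack, 134 mm wide (its x), 204 long (its y), 42 high, two upturned cups on its back part. Origin: on the cart top, middle of the open mouth. Its y axis points out of the mouth. The bay runs from y = 0 to the back wall at y = -198 mm, side walls at x = -59 and +59 mm, headroom 38 mm, no floor. Roof: 12 mm cross slats, 8 mm gaps, closed behind y = -120 mm. Place and yaw vary.
- tray_center (a point): Loose steel drip tray, open on top, 0.3 to 0.6 kg: 110 mm wide (its x), 160 long (its y), 28 high. This point: its centre, 14 mm above its underside. Nose at y = -80 mm, rear face at y = +80 mm. Rear wall 8 mm thick, other walls and floor 4 mm. Starts flat on the cart outside the mouth, nose roughly towards it, offset and turned.
- cup_a: Bystander: white espresso cup upside down on the rack, diameter 60 mm, 56 mm high; origin at the centre of its underside.
- cup_b: Bystander: a second such cup beside it, same size and origin.
- jar_0: Bystander: glass jar on the turntable, diameter 84 mm, 130 mm high; origin at the centre of its underside.
- jar_1: Bystander: glass jar on the turntable, diameter 84 mm, 150 mm high; origin at the centre of its underside.
- jar_2: Bystander: glass jar on the turntable, diameter 84 mm, 110 mm high; origin at the centre of its underside.
- moka_pot: Bystander: black moka pot, 100 mm across, 195 mm high, handle to its -y; origin at the centre of its underside.
- sugar_bowl: Bystander: white lidded sugar bowl, diameter 98 mm, 98 mm high; origin at the centre of its underside.
- tamper: Bystander: aluminium tamper lying on its side, 80 mm long along its y, foot diameter 52 mm; origin on the cart under its middle.
- rack_mouth (a point): Middle of the bay's mouth, 19 mm above the cart, axes as the rack's. Hidden deep in the bay is the stop, a rubber pad 80 mm wide, 9 to 29 mm above the cart; its face lies anywhere from 146 to 164 mm inside the mouth. It is sprung, 0.8 N per mm (a little more while moving), travel 12 mm, rebounds slowly; its mounting does not give. More than 25 N would harm it.
- tray_rear (a point): Middle of the tray's rear face, half-way up (14 mm), axes as the tray's. With the tray home this face ends anywhere from 15 mm outside to 12 mm inside the mouth, so the pusher may have to reach in under the roof's edge.
Mind the look-alikes: they are no part of the job. What is shaped like the part that bears tray_center but blue or yellow is not meant.

How it is judged:
By the outcome, as a careful person would: the job done as asked, in the order asked, and still so for the second after the job is handed in, with the robot touching nothing.
It also fails if it takes over 58 s, if anything falls off the work surface, if the arm or the gripper's body presses on something with over 40 N, if the wrist force passes 120 N, or if a joint passes its speed limit or range.

## Working session

There is one attempt and no reset: what is moved stays moved. The work goes in short steps, Python scripts to look and compute and a tool call to move; the robot and the scene stay as the last step left them, time stands still between calls to the robot, and variables do not carry over. Pictures are saved under pics/ and viewed, at most 10 in all, crops included, and the job is handed in when it is done.

Besides the shell and the picture viewer there is one more tool, called after "Call:" as a command line: name --argument value ..., lists and objects as JSON in quotes. servo_tool: Moves the arm, as the interface text tells. Its arguments: {"type":"object","properties":{"targets":{"type":"array"},"force":{"type":"number"}},"required":["targets"]}

```bash
mkdir -p pics; cat > h.py <<'E'
import numpy as np, cv2, pickle
from plant import ctrl
def grab(n):
    im=ctrl.get_image(n); return im
def pts(im):
    z=im["z_map"]; h,w=z.shape
    u,v=np.meshgrid(np.arange(w),np.arange(h))
    P=np.stack([(u-im["cx"])/im["fx"]*z,-(v-im["cy"])/im["fy"]*z,-z],-1)
    return P@np.array(im["rotation"]).T+np.array(im["origin"])
def save(im,n): cv2.imwrite(f"pics/{n}.png",im["color"][...,::-1])
E
python3 - <<'E'
from h import *
a=grab("top");b=grab("side")
pickle.dump((a,b),open("i0.pkl","wb"))
cv2.imwrite("pics/top0.png",a["color"][...,::-1]);cv2.imwrite("pics/side0.png",b["color"][...,::-1])
for i in(a,b): print({k:np.round(v,3) for k,v in i.items() if k not in("color","z_map")})
print(ctrl.read_state(),ctrl.nose_length)
E
```

```text
{'fx': np.float64(398.735), 'fy': np.float64(398.735), 'cx': np.float64(279.963), 'cy': np.float64(215.358), 'origin': array([ 0.401, -0.049,  1.012]), 'rotation': array([[ 0.019,  0.983, -0.184],
       [-1.   ,  0.021,  0.008],
       [ 0.012,  0.183,  0.983]])}
{'fx': np.float64(487.869), 'fy': np.float64(487.869), 'cx': np.float64(284.716), 'cy': np.float64(202.034), 'origin': array([0.078, 0.729, 1.144]), 'rotation': array([[-0.837,  0.425, -0.345],
       [-0.548, -0.639,  0.541],
       [ 0.009,  0.641,  0.767]])}
{'clock': 0.1, 'joint_pos': array([-1.39707765e+00,  2.45765271e-01,  1.55887378e+00,  9.50762102e-06,
        1.33871459e+00, -1.74065586e-01]), 'joint_velocities': array([-0.0010002 , -0.00267126, -0.00328789, -0.00059676,  0.00106382,
       -0.00040126]), 'tau': array([ 3.57294830e-04, -4.30670035e+01, -3.27130187e+01, -8.19118009e-05,
        2.82338689e-03,  1.36856730e-05]), 'eef_pos': array([ 0.22147923, -0.61062125,  0.25528688]), 'orientation': array([[ 9.40130973e-01,  3.40813244e-01, -2.95265917e-04],
       [ 3.40813227e-01, -9.40129422e-01,  1.73607788e-03],
       [ 3.14090157e-04, -1.73277111e-03, -9.99998449e-01]]), 'contact_force': array([-0.20339496, -0.98729105,  0.53731957]), 'torque': array([ 0.01074624, -0.04844721, -0.02951598]), 'grip_force': 0.0, 'width': 0.0854767184829382} 0.025
```

View pics/top0.png

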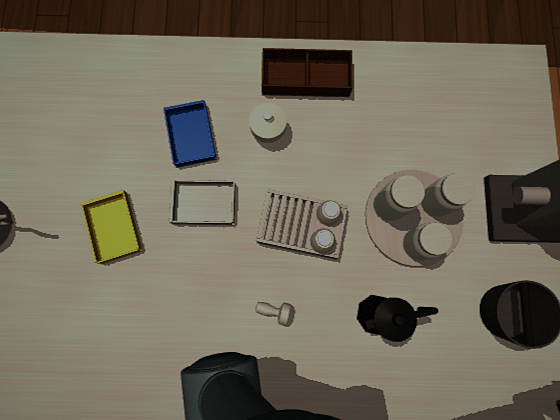

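View pics/side0.png

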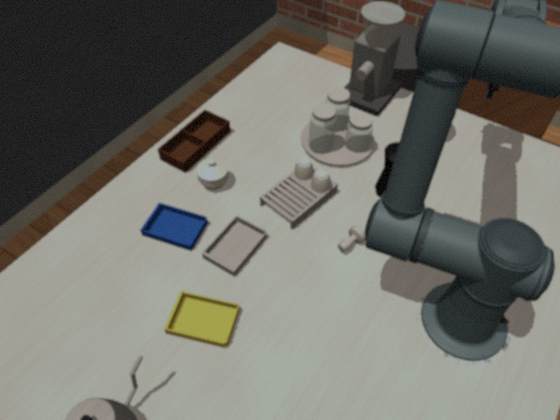

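The top view shows three tray shapes: steel (203,203), blue (190,133) and yellow (112,227). The steel one lies before the rack (303,223), whose mouth faces left in the image (+y), so that is the tray meant. Next I measure it and confirm with an enlarged crop.

```bash
python3 - <<'E'
from h import *
a,b=pickle.load(open("i0.pkl","rb"))
c=a["color"][160:275,155:365][...,::-1]
cv2.imwrite("pics/crop0.png",cv2.resize(c,None,fx=3.8,fy=3.8,interpolation=cv2.INTER_CUBIC))
P=pts(a);Z=P[...,2]
def rect(u0,u1,v0,v1,z0,z1,n):
    S=P[v0:v1,u0:u1].reshape(-1,3);S=S[(S[:,2]>z0)&(S[:,2]<z1)]
    r=cv2.minAreaRect((S[:,:2]*1000).astype(np.float32))
    print(n,len(S),np.round(r[0],1),np.round(r[1],1),round(r[2],2),"zmed",np.median(S[:,2]));print(np.round(cv2.boxPoints(r),1).tolist())
print("table",np.median(Z[150:160,100:160]),"zero depth",(a["z_map"]==0).sum())
rect(160,248,170,235,.018,.036,"tray")
rect(250,355,180,270,.033,.05,"rack")
E
```

```text
table 0.00043978289171076046 zero depth 970
tray 530 [617.5 141.5] [111.3 160.2] 0.41 zmed 0.0274549998344209
[[561.2999877929688, 221.1999969482422], [562.4000244140625, 61.0], [673.7000122070312, 61.79999923706055], [672.5, 222.0]]
rack 2618 [ 565.1 -110.3] [203.9 135.1] 79.16 zmed 0.04259557379697748
[[479.6000061035156, -197.8000030517578], [612.2999877929688, -223.1999969482422], [650.7000122070312, -22.899999618530273], [517.9000244140625, 2.5]]
```

View pics/crop0.png

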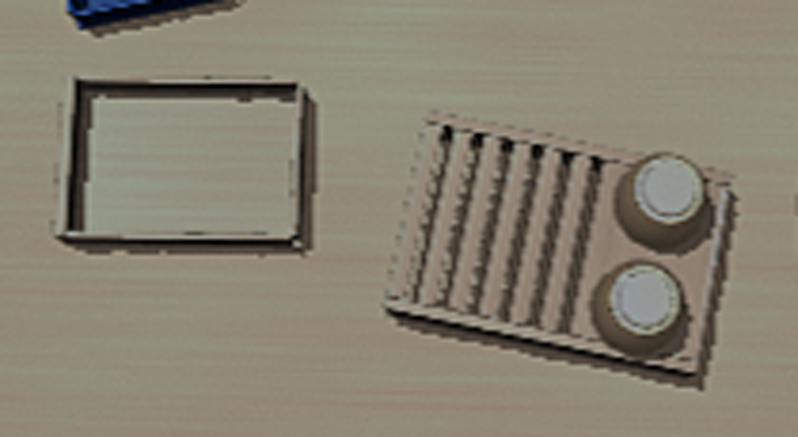

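The crop shows the steel tray with its thicker rear wall on the left (about crop pixel (68,160), away from the rack) and its nose towards the mouth (crop (410,210)). It is unpainted, while the others are blue and yellow, so it is the tray meant. I set out over the other objects.

Call:
servo_tool --targets '[{"tx": 0,"ty": 0,"tz": -40},{"tx": 207,"ty": -203,"tz": -45},{"tx": 207,"ty": -203,"tz": -45},{"tx": 207,"ty": -203,"tz": -45},{"tx": 207,"ty": -203,"tz": -45},{"tx": 207,"ty": -203,"tz": -45},{"tx": 207,"ty": -203,"tz": -45},{"tx": 207,"ty": -203,"tz": -45}]'

```text
validation failed for argument at $.ta...
```

Call:
servo_tool --targets '[{"tx": 235,"ty": -231,"tz": 0},{"tx": 235,"ty": -231,"tz": 0},{"tx": 235,"ty": -231,"tz": 0},{"tx": 235,"ty": -231,"tz": 0},{"tx": 235,"ty": -231,"tz": 0},{"tx": 235,"ty": -231,"tz": 0},{"tx": 235,"ty": -231,"tz": 0},{"tx": 235,"ty": -231,"tz": 0}]'

```text
validation failed for argument at $.ta...
```

Call:
servo_tool --targets '[{"tx": 212,"ty": -209,"tz": 50,"az": 19.6,"fingers": -0.2},{"tx": 212,"ty": -209,"tz": 50,"az": 19.6,"fingers": -0.2},{"tx": 212,"ty": -209,"tz": 50,"az": 19.6,"fingers": -0.2},{"tx": 212,"ty": -209,"tz": 50,"az": 19.6,"fingers": -0.2},{"tx": 212,"ty": -209,"tz": 50,"az": 19.6,"fingers": -0.2},{"tx": 212,"ty": -209,"tz": 50,"az": 19.6,"fingers": -0.2},{"tx": 212,"ty": -209,"tz": 50,"az": 19.6,"fingers": -0.2},{"tx": 212,"ty": -209,"tz": 50,"az": 19.6,"fingers": -0.2}]'

```text
validation failed for argument at $.ta...
```

```bash
cat >> h.py <<'E'
from scipy.spatial.transform import Rotation as R
RY=np.array([.188,.982,0]);RX=np.array([.982,-.188,0]);MO=np.array([584.3,-10.2,0])
def need(p,Rt):
    """p mm world, Rt target rotation -> tool-axis shift and turn"""
    s=ctrl.read_state();A=R.from_matrix(s["orientation"]).as_matrix()
    print("t",np.round(A.T@(np.array(p)-1000*s["eef_pos"]),1),"a",np.round(np.degrees(R.from_matrix(A.T@Rt).as_rotvec()),2))
def down(yaw):
    x=np.array([np.cos(yaw),np.sin(yaw),0]);z=np.array([0,0,-1.]);return np.stack([x,np.cross(z,x),z],1)
def show():
    s=ctrl.read_state();print(s["clock"],1000*s["eef_pos"].round(4),s["joint_pos"].round(2),s["contact_force"].round(2),s["width"].round(4),s["grip_force"])
    d=1000*s["eef_pos"]-MO;print("rack frame",round(d@RX,1),round(d@RY,1))
E
python3 - <<'E'
from h import *
show();need([617,217.5,60],down(.007))
w=grab("wrist");save(w,"w1");show()
print(np.round(w["origin"],3))
P=pts(w);S=P.reshape(-1,3);S=S[(abs(S[:,0]-.6175)<.09)&(abs(S[:,1]-.16)<.14)&(S[:,2]>.018)&(S[:,2]<.036)]
r=cv2.minAreaRect((S[:,:2]*1000).astype(np.float32));print(r,cv2.boxPoints(r))
E
```

```text
Traceback (most recent call last):
  File "h.py", line 20, in show
    s=ctrl.read_state();print(s["clock"],1000*s["eef_pos"].round(4),s["joint_pos"].round(2),s["contact_force"].round(2),s["width"].round(4),s["grip_force"])
                                                                                                                        ^^^^^^^^^^^^^^^^
AttributeError: 'float' object has no attribute 'round'
```

The moves were refused: each row apparently needs all seven numbers.

Call:
servo_tool --targets '[{"tx": 0,"ty": 0,"tz": -40,"ax": 0,"ay": 0,"az": 0,"fingers": 1},{"tx": 207,"ty": -203,"tz": -45,"ax": 0,"ay": 0,"az": 0,"fingers": 1},{"tx": 207,"ty": -203,"tz": -45,"ax": 0,"ay": 0,"az": 0,"fingers": 1},{"tx": 207,"ty": -203,"tz": -45,"ax": 0,"ay": 0,"az": 0,"fingers": 1},{"tx": 207,"ty": -203,"tz": -45,"ax": 0,"ay": 0,"az": 0,"fingers": 1},{"tx": 207,"ty": -203,"tz": -45,"ax": 0,"ay": 0,"az": 0,"fingers": 1},{"tx": 207,"ty": -203,"tz": -45,"ax": 0,"ay": 0,"az": 0,"fingers": 1},{"tx": 207,"ty": -203,"tz": -45,"ax": 0,"ay": 0,"az": 0,"fingers": 1}]'

```text
clock: 0.77
eef_pos: [0.3473, -0.3475, 0.3009]
orientation: [[0.94, 0.341, -0.0], [0.341, -0.94, 0.001], [0.0, -0.001, -1.0]]
contact_force: [0.1, 0.4, 0.9]
width: 0.0853
grip_force: 0.0
```

Call:
servo_tool --targets '[{"tx": 235,"ty": -231,"tz": 0,"ax": 0,"ay": 0,"az": 0,"fingers": 1},{"tx": 235,"ty": -231,"tz": 0,"ax": 0,"ay": 0,"az": 0,"fingers": 1},{"tx": 235,"ty": -231,"tz": 0,"ax": 0,"ay": 0,"az": 0,"fingers": 1},{"tx": 235,"ty": -231,"tz": 0,"ax": 0,"ay": 0,"az": 0,"fingers": 1},{"tx": 235,"ty": -231,"tz": 0,"ax": 0,"ay": 0,"az": 0,"fingers": 1},{"tx": 235,"ty": -231,"tz": 0,"ax": 0,"ay": 0,"az": 0,"fingers": 1},{"tx": 235,"ty": -231,"tz": 0,"ax": 0,"ay": 0,"az": 0,"fingers": 1},{"tx": 235,"ty": -231,"tz": 0,"ax": 0,"ay": 0,"az": 0,"fingers": 1}]'

```text
clock: 1.43
eef_pos: [0.4895, -0.0499, 0.3011]
orientation: [[0.94, 0.342, -0.0], [0.342, -0.94, 0.0], [0.0, -0.0, -1.0]]
contact_force: [-0.0, -0.1, 0.5]
width: 0.0848
grip_force: 0.0
```

Call:
servo_tool --targets '[{"tx": 212,"ty": -209,"tz": 50,"ax": 0,"ay": 0,"az": 19.6,"fingers": -0.2},{"tx": 212,"ty": -209,"tz": 50,"ax": 0,"ay": 0,"az": 19.6,"fingers": -0.2},{"tx": 212,"ty": -209,"tz": 50,"ax": 0,"ay": 0,"az": 19.6,"fingers": -0.2},{"tx": 212,"ty": -209,"tz": 50,"ax": 0,"ay": 0,"az": 19.6,"fingers": -0.2},{"tx": 212,"ty": -209,"tz": 50,"ax": 0,"ay": 0,"az": 19.6,"fingers": -0.2},{"tx": 212,"ty": -209,"tz": 50,"ax": 0,"ay": 0,"az": 19.6,"fingers": -0.2},{"tx": 212,"ty": -209,"tz": 50,"ax": 0,"ay": 0,"az": 19.6,"fingers": -0.2},{"tx": 212,"ty": -209,"tz": 50,"ax": 0,"ay": 0,"az": 19.6,"fingers": -0.2}]'

```text
clock: 2.1
eef_pos: [0.6174, 0.2199, 0.2494]
orientation: [[1.0, 0.008, -0.002], [0.008, -1.0, 0.001], [-0.002, -0.001, -1.0]]
contact_force: [0.3, -0.2, -0.2]
width: 0.0341
grip_force: 0.0
```

```bash
sed -i 's/s\["width"\].round(4)/round(s["width"],4)/' h.py
python3 - <<'E'
from h import *
show();need([617,217.5,60],down(.007))
w=grab("wrist");save(w,"w1");show()
print(np.round(w["origin"],3))
P=pts(w);S=P.reshape(-1,3);S=S[(abs(S[:,0]-.6175)<.09)&(abs(S[:,1]-.16)<.14)&(S[:,2]>.018)&(S[:,2]<.036)]
r=cv2.minAreaRect((S[:,:2]*1000).astype(np.float32));print(r,cv2.boxPoints(r))
E
```

```text
2.1 [617.4 219.9 249.4] [0.17 0.26 1.55 0.   1.33 1.73] [ 0.33 -0.19 -0.23] 0.0341 0.0
rack frame -10.8 232.2
t [ -0.    2.6 189.4] a [-0.03  0.11  0.08]
2.15 [617.6 221.7 248.7] [0.17 0.27 1.55 0.   1.33 1.73] [-2.85  0.42 -0.14] 0.0343 0.0
rack frame -10.9 234.0
[0.686 0.22  0.367]
((617.3980102539062, 140.72320556640625), (109.35771942138672, 159.3592529296875), 0.49035245180130005) [[562.03925  219.93196 ]
 [563.403     60.578545]
 [672.7568    61.51445 ]
 [671.393    220.86786 ]]
```

View pics/w1.png

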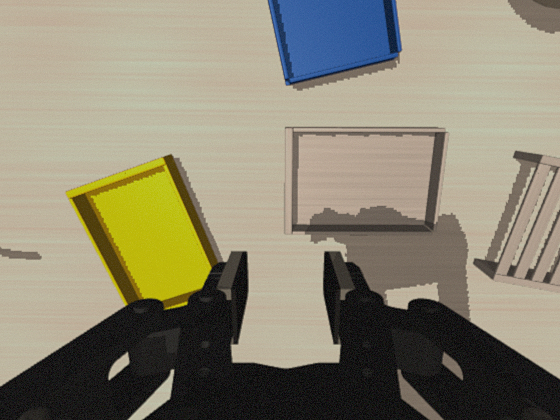

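The wrist view shows the steel tray, with its thick rear wall at about (289,180) and the fingers straddling that wall; the yellow (145,235) and blue (340,40) trays are well clear. Descending in two stages.

Call:
servo_tool --targets '[{"tx": 0,"ty": 4,"tz": 40,"ax": 0,"ay": 0,"az": 0,"fingers": -0.2},{"tx": 0,"ty": 4,"tz": 80,"ax": 0,"ay": 0,"az": 0,"fingers": -0.2},{"tx": 0,"ty": 4,"tz": 120,"ax": 0,"ay": 0,"az": 0,"fingers": -0.2},{"tx": 0,"ty": 4,"tz": 145,"ax": 0,"ay": 0,"az": 0,"fingers": -0.2},{"tx": 0,"ty": 4,"tz": 165,"ax": 0,"ay": 0,"az": 0,"fingers": -0.2},{"tx": 0,"ty": 4,"tz": 175,"ax": 0,"ay": 0,"az": 0,"fingers": -0.2},{"tx": 0,"ty": 4,"tz": 175,"ax": 0,"ay": 0,"az": 0,"fingers": -0.2},{"tx": 0,"ty": 4,"tz": 175,"ax": 0,"ay": 0,"az": 0,"fingers": -0.2}]'

```text
clock: 2.82
eef_pos: [0.6175, 0.2123, 0.0766]
orientation: [[1.0, 0.006, 0.0], [0.006, -1.0, -0.0], [0.0, 0.0, -1.0]]
contact_force: [0.2, 0.4, -0.7]
width: 0.0344
grip_force: 0.0
```

```bash
python3 - <<'E'
from h import *
show();need([617,217,33],down(-.008+.016))
E
```

```text
2.8167 [617.5 212.3  76.6] [ 0.16  0.46  1.64 -0.    1.04  1.72] [ 0.24  0.39 -0.68] 0.0344 0.0
rack frame -9.3 224.7
t [-0.4 -4.7 43.6] a [ 0.   -0.   -0.13]
```

Call:
servo_tool --targets '[{"tx": 0,"ty": -4.5,"tz": 10,"ax": 0,"ay": 0,"az": 0,"fingers": -0.2},{"tx": 0,"ty": -4.5,"tz": 20,"ax": 0,"ay": 0,"az": 0,"fingers": -0.2},{"tx": 0,"ty": -4.5,"tz": 30,"ax": 0,"ay": 0,"az": 0,"fingers": -0.2},{"tx": 0,"ty": -4.5,"tz": 38,"ax": 0,"ay": 0,"az": 0,"fingers": -0.2},{"tx": 0,"ty": -4.5,"tz": 43,"ax": 0,"ay": 0,"az": 0,"fingers": -0.2},{"tx": 0,"ty": -4.5,"tz": 43,"ax": 0,"ay": 0,"az": 0,"fingers": -0.2},{"tx": 0,"ty": -4.5,"tz": 43,"ax": 0,"ay": 0,"az": 0,"fingers": -0.2},{"tx": 0,"ty": -4.5,"tz": 43,"ax": 0,"ay": 0,"az": 0,"fingers": -0.2}]'

```text
clock: 3.48
eef_pos: [0.6176, 0.2168, 0.0337]
orientation: [[1.0, 0.006, 0.001], [0.006, -1.0, 0.0], [0.001, -0.0, -1.0]]
contact_force: [0.6, 0.2, -0.1]
width: 0.0343
grip_force: 0.0
```

Call:
servo_tool --targets '[{"tx": 0,"ty": 0,"tz": 0,"ax": 0,"ay": 0,"az": 0,"fingers": -1},{"tx": 0,"ty": 0,"tz": 0,"ax": 0,"ay": 0,"az": 0,"fingers": -1},{"tx": 0,"ty": 0,"tz": 0,"ax": 0,"ay": 0,"az": 0,"fingers": -1},{"tx": 0,"ty": 0,"tz": 0,"ax": 0,"ay": 0,"az": 0,"fingers": -1},{"tx": 0,"ty": 0,"tz": 0,"ax": 0,"ay": 0,"az": 0,"fingers": -1},{"tx": 0,"ty": 0,"tz": 0,"ax": 0,"ay": 0,"az": 0,"fingers": -1},{"tx": 0,"ty": 0,"tz": 0,"ax": 0,"ay": 0,"az": 0,"fingers": -1},{"tx": 0,"ty": 0,"tz": 0,"ax": 0,"ay": 0,"az": 0,"fingers": -1}]' --force 40

```text
clock: 4.15
eef_pos: [0.6177, 0.2171, 0.034]
orientation: [[1.0, 0.006, 0.001], [0.006, -1.0, 0.0], [0.001, -0.0, -1.0]]
contact_force: [-1.1, 2.3, 5.9]
width: 0.0069
grip_force: 43.1
```

```bash
python3 - <<'E'
from h import *
show()
a=grab("top");P=pts(a);show()
def rect(u0,u1,v0,v1,z0,z1,n):
    S=P[v0:v1,u0:u1].reshape(-1,3);S=S[(S[:,2]>z0)&(S[:,2]<z1)&(S[:,1]<.2)]
    r=cv2.minAreaRect((S[:,:2]*1000).astype(np.float32));print(n,len(S),r);print(np.round(cv2.boxPoints(r),1).tolist())
rect(160,248,170,235,.018,.036,"tray")
s=ctrl.read_state();p=1000*s["eef_pos"];yaw=np.arctan2(-.188,.982)
print("tray rear centre->tool offset along x", p[0]-617)
# target: tray aligned, rear wall centre at rack y=160+... tcp lies at wall centre (4 mm ahead of rear face)
for ry in (180,36-4):
    need(list((MO+RY*ry)[:2])+[p[2]],down(yaw))
E
```

```text
4.15 [617.7 217.1  34. ] [0.17 0.53 1.64 0.   0.98 1.73] [-1.09  2.26  5.91] 0.0069 43.05184364318848
rack frame -9.9 229.5
4.2 [617.7 217.1  34. ] [0.16 0.53 1.64 0.   0.98 1.73] [-0.5   1.88  4.95] 0.0073 43.05397152900696
rack frame -9.9 229.5
tray 329 ((617.5807495117188, 130.67999267578125), (111.16871643066406, 138.4935760498047), 0.127945676445961)
[[561.7999877929688, 199.8000030517578], [562.2000122070312, 61.29999923706055], [673.2999877929688, 61.599998474121094], [673.0, 200.10000610351562]]
tray rear centre->tool offset along x 0.7237316266821381
t [ 0.1 50.5 -0. ] a [-0.03 -0.06 11.17]
t [-2.850e+01  1.957e+02 -1.000e-01] a [-0.03 -0.06 11.17]
```

Gripped. Turn and shift into line with the rack in front of the mouth.

Call:
servo_tool --targets '[{"tx": 0,"ty": 2,"tz": -1.5,"ax": 0,"ay": 0,"az": 1,"fingers": -1},{"tx": 0,"ty": 10,"tz": -1.5,"ax": 0,"ay": 0,"az": 3,"fingers": -1},{"tx": 0,"ty": 20,"tz": -1.5,"ax": 0,"ay": 0,"az": 5,"fingers": -1},{"tx": 0,"ty": 30,"tz": -1.5,"ax": 0,"ay": 0,"az": 7,"fingers": -1},{"tx": 0,"ty": 40,"tz": -1.5,"ax": 0,"ay": 0,"az": 9,"fingers": -1},{"tx": 0,"ty": 48,"tz": -1.5,"ax": 0,"ay": 0,"az": 11,"fingers": -1},{"tx": 0,"ty": 50,"tz": -1.5,"ax": 0,"ay": 0,"az": 11.2,"fingers": -1},{"tx": 0,"ty": 50,"tz": -1.5,"ax": 0,"ay": 0,"az": 11.2,"fingers": -1}]'

```text
clock: 4.87
eef_pos: [0.6171, 0.1654, 0.0343]
orientation: [[0.982, -0.191, -0.001], [-0.191, -0.982, -0.001], [-0.001, 0.001, -1.0]]
contact_force: [-0.4, -0.4, -2.7]
width: 0.0071
grip_force: 41.9
```

```bash
python3 - <<'E'
from h import *
a=grab("top");P=pts(a);show();save(a,"top1")
S=P[170:260,160:300].reshape(-1,3);d=S*1000-MO;X=d@RX;Y=d@RY
m=(S[:,2]>.02)&(S[:,2]<.034)&(abs(X)<75)&(Y>8)&(Y<170)
for y0 in range(20,170,25):
    k=m&(abs(Y-y0)<12); print(y0,k.sum(),X[k].min().round(1) if k.any() else 0,X[k].max().round(1) if k.any() else 0)
print("nose",np.sort(Y[m])[:10].round(1), np.percentile(d[m][:,2],[5,50,95]))
need(list((MO+RY*34)[:2])+[1000*ctrl.read_state()["eef_pos"][2]],down(np.arctan2(-.188,.982)))
S=P[180:270,250:355].reshape(-1,3);S=S[(S[:,2]>.035)&(S[:,2]<.05)]
r=cv2.minAreaRect((S[:,:2]*1000).astype(np.float32));print(r,cv2.boxPoints(r))
E
```

```text
4.9167 [617.1 166.   34.4] [ 0.09  0.5   1.68 -0.    0.96  1.85] [ 0.48 -1.77 -3.29] 0.0072 41.93958342075348
rack frame -0.9 179.2
20 82 -57.2 51.6
45 41 -57.3 52.8
70 38 -57.0 53.6
95 40 -57.1 53.0
120 36 -56.8 53.6
145 39 -56.7 53.7
nose [23.1 23.1 23.1 23.2 23.2 23.2 23.2 23.3 23.3 23.4] [21.93668616 27.90952836 30.93315278]
t [1.100e+00 1.452e+02 1.000e-01] a [ 0.04  0.07 -0.1 ]
((564.8076782226562, -110.30603790283203), (203.77069091796875, 134.5271759033203), 79.30607604980469) [[ 479.80618  -197.94029 ]
 [ 611.997    -222.90347 ]
 [ 649.8092    -22.671783]
 [ 517.61835     2.291397]]
```

The tray is in line but sits 1.5 mm to the left of the bay's centre; I correct that and insert slowly.

Call:
servo_tool --targets '[{"tx": 1.5,"ty": 3,"tz": 0,"ax": 0,"ay": 0,"az": -0.3,"fingers": -1},{"tx": 1.5,"ty": 8,"tz": 0,"ax": 0,"ay": 0,"az": -0.3,"fingers": -1},{"tx": 1.5,"ty": 16,"tz": 0,"ax": 0,"ay": 0,"az": -0.3,"fingers": -1},{"tx": 1.5,"ty": 24,"tz": 0,"ax": 0,"ay": 0,"az": -0.3,"fingers": -1},{"tx": 1.5,"ty": 32,"tz": 0,"ax": 0,"ay": 0,"az": -0.3,"fingers": -1},{"tx": 1.5,"ty": 40,"tz": 0,"ax": 0,"ay": 0,"az": -0.3,"fingers": -1},{"tx": 1.5,"ty": 45,"tz": 0,"ax": 0,"ay": 0,"az": -0.3,"fingers": -1},{"tx": 1.5,"ty": 50,"tz": 0,"ax": 0,"ay": 0,"az": -0.3,"fingers": -1}]'

```text
clock: 5.58
eef_pos: [0.6094, 0.1166, 0.0348]
orientation: [[0.983, -0.184, -0.0], [-0.184, -0.983, 0.0], [-0.0, -0.0, -1.0]]
contact_force: [1.1, 0.8, -3.2]
width: 0.0071
grip_force: 41.9
```

```bash
cat >> h.py <<'E'
def traycheck(a,ymax=125):
    P=pts(a);S=P[150:280,140:310].reshape(-1,3);d=S*1000-MO;X=d@RX;Y=d@RY
    m=(S[:,2]>.02)&(S[:,2]<.034)&(abs(X)<75)&(Y>2)&(Y<ymax)
    for y0 in range(5,ymax,20):
        k=m&(abs(Y-y0)<10)
        if k.sum()>4: print(y0,k.sum(),X[k].min().round(1),X[k].max().round(1))
    print("Ymax",np.sort(Y[m])[-5:].round(1))
E
python3 - <<'E'
from h import *
traycheck(grab("top"));show()
need(list((MO+RY*34)[:2])+[1000*ctrl.read_state()["eef_pos"][2]],down(np.radians(-10.7)))
E
```

```text
5 21 -54.2 54.8
25 33 -54.4 55.6
45 35 -54.7 55.5
65 34 -54.7 54.3
85 33 -54.9 55.7
105 14 -54.3 54.5
Ymax [100.6 100.8 101.  101.3 103.7]
5.6333 [609.3 115.9  34.7] [ 0.01  0.46  1.73 -0.    0.95  1.76] [-0.31 -2.04 -3.37] 0.0072 41.896918416023254
rack frame 0.9 128.5
t [-1.2 94.6  0.1] a [0.04 0.02 0.08]
```

Call:
servo_tool --targets '[{"tx": 0,"ty": 8,"tz": 0,"ax": 0,"ay": 0,"az": 0,"fingers": -1},{"tx": 0,"ty": 20,"tz": 0,"ax": 0,"ay": 0,"az": 0,"fingers": -1},{"tx": 0,"ty": 33,"tz": 0,"ax": 0,"ay": 0,"az": 0,"fingers": -1},{"tx": 0,"ty": 46,"tz": 0,"ax": 0,"ay": 0,"az": 0,"fingers": -1},{"tx": 0,"ty": 59,"tz": 0,"ax": 0,"ay": 0,"az": 0,"fingers": -1},{"tx": 0,"ty": 71,"tz": 0,"ax": 0,"ay": 0,"az": 0,"fingers": -1},{"tx": 0,"ty": 82,"tz": 0,"ax": 0,"ay": 0,"az": 0,"fingers": -1},{"tx": 0,"ty": 90,"tz": 0,"ax": 0,"ay": 0,"az": 0,"fingers": -1}]'

```text
clock: 6.3
eef_pos: [0.5928, 0.0273, 0.0348]
orientation: [[0.983, -0.184, -0.0], [-0.184, -0.983, -0.0], [-0.0, 0.0, -1.0]]
contact_force: [-0.2, 0.6, -3.7]
width: 0.0067
grip_force: 42.0
```

Call:
servo_tool --targets '[{"tx": 0,"ty": 2,"tz": 0.5,"ax": 0,"ay": 0,"az": 0,"fingers": -1},{"tx": 0,"ty": 2,"tz": 1,"ax": 0,"ay": 0,"az": 0,"fingers": -1},{"tx": 0,"ty": 2,"tz": 1,"ax": 0,"ay": 0,"az": 0,"fingers": -0.6},{"tx": 0,"ty": 2,"tz": 1,"ax": 0,"ay": 0,"az": 0,"fingers": -0.6},{"tx": 0,"ty": 2,"tz": 1,"ax": 0,"ay": 0,"az": 0,"fingers": -0.6},{"tx": 0,"ty": 2,"tz": 1,"ax": 0,"ay": 0,"az": 0,"fingers": -0.6},{"tx": 0,"ty": 2,"tz": 1,"ax": 0,"ay": 0,"az": 0,"fingers": -0.6},{"tx": 0,"ty": 2,"tz": 1,"ax": 0,"ay": 0,"az": 0,"fingers": -0.6}]'

```text
clock: 6.97
eef_pos: [0.5928, 0.0272, 0.0339]
orientation: [[0.983, -0.183, 0.0], [-0.183, -0.983, -0.0], [0.0, -0.0, -1.0]]
contact_force: [-0.9, -1.0, -0.2]
width: 0.017
grip_force: 0.0
```

```bash
python3 - <<'E'
from h import *
show();a=grab("top");traycheck(a,60)
E
```

```text
6.9667 [592.8  27.2  33.9] [-0.14  0.41  1.8   0.    0.93  1.61] [-0.92 -1.01 -0.2 ] 0.017 0.0
rack frame 1.3 38.4
Ymax []
```

Call:
servo_tool --targets '[{"tx": 0,"ty": 0,"tz": -15,"ax": 0,"ay": 0,"az": 0,"fingers": -0.6},{"tx": 0,"ty": 0,"tz": -40,"ax": 0,"ay": 0,"az": 0,"fingers": -0.6},{"tx": 0,"ty": -20,"tz": -70,"ax": 0,"ay": 0,"az": -7,"fingers": -0.6},{"tx": 0,"ty": -40,"tz": -90,"ax": 0,"ay": 0,"az": -14,"fingers": -0.6},{"tx": 0,"ty": -65,"tz": -110,"ax": 0,"ay": 0,"az": -21,"fingers": -0.6},{"tx": 0,"ty": -85,"tz": -120,"ax": 0,"ay": 0,"az": -28,"fingers": -0.3},{"tx": 0,"ty": -100,"tz": -120,"ax": 0,"ay": 0,"az": -35,"fingers": -0.3},{"tx": 0,"ty": -100,"tz": -120,"ax": 0,"ay": 0,"az": -42,"fingers": -0.3}]'

```text
clock: 7.68
eef_pos: [0.6119, 0.1279, 0.1553]
orientation: [[0.849, 0.529, 0.003], [0.529, -0.849, 0.001], [0.003, 0.001, -1.0]]
contact_force: [-0.3, -0.5, -0.1]
width: 0.0303
grip_force: 0.0
```

Call:
servo_tool --targets '[{"tx": 0,"ty": 0,"tz": 0,"ax": 0,"ay": 0,"az": -7,"fingers": -0.3},{"tx": 0,"ty": 0,"tz": 0,"ax": 0,"ay": 0,"az": -14,"fingers": -0.3},{"tx": 0,"ty": 0,"tz": 0,"ax": 0,"ay": 0,"az": -21,"fingers": -0.3},{"tx": 0,"ty": 0,"tz": 0,"ax": 0,"ay": 0,"az": -28,"fingers": -0.3},{"tx": 0,"ty": 0,"tz": 0,"ax": 0,"ay": 0,"az": -35,"fingers": -0.3},{"tx": 0,"ty": 0,"tz": 0,"ax": 0,"ay": 0,"az": -42,"fingers": -0.3},{"tx": 0,"ty": 0,"tz": 0,"ax": 0,"ay": 0,"az": -48,"fingers": -0.3},{"tx": 0,"ty": 0,"tz": 0,"ax": 0,"ay": 0,"az": -48,"fingers": -0.3}]'

```text
clock: 8.35
eef_pos: [0.611, 0.1254, 0.1537]
orientation: [[0.182, 0.983, -0.0], [0.983, -0.182, 0.0], [0.0, -0.0, -1.0]]
contact_force: [0.3, 0.0, -0.2]
width: 0.0299
grip_force: 0.0
```

```bash
cat >> h.py <<'E'
RY=np.array([.186,.9826,0]);RX=np.array([.9826,-.186,0]);MO=MO-0.3*RX
def tilt(th):
    t=np.radians(th);z=-np.sin(t)*RY+np.array([0,0,-np.cos(t)]);y=RX;x=np.cross(y,z);return np.stack([x,y,z],1)
E
python3 - <<'E'
from h import *
show()
need(list((MO+RY*145)[:2])+[110],tilt(45))
a=grab("top");traycheck(a,60);b=grab("side");P=pts(b).reshape(-1,3);d=P*1000-MO;X=d@RX;Y=d@RY
m=(d[:,2]>22)&(d[:,2]<33)&(abs(X)<62)&(Y>3)&(Y<60);print("side",X[m].min(),X[m].max(),np.sort(Y[m])[-5:])
E
```

```text
8.35 [611.  125.4 153.7] [0.02 0.29 1.7  0.   1.15 0.2 ] [ 0.29  0.05 -0.22] 0.0299 0.0
rack frame 1.3 138.2
t [ 6.9 -1.2 43.7] a [  0.09 -45.     0.23]
5 21 -53.8 55.7
25 67 -54.0 56.2
45 111 -53.6 55.8
Ymax [41.4 41.4 41.4 41.8 42. ]
side -55.07887523792298 58.4773887880333 [43.83789383 44.09850992 44.13533607 44.29415156 45.4255702 ]
```

Call:
servo_tool --targets '[{"tx": 0,"ty": -1,"tz": 0,"ax": 0,"ay": -6,"az": 0,"fingers": -0.3},{"tx": 0,"ty": -1,"tz": 0,"ax": 0,"ay": -12,"az": 0,"fingers": -0.3},{"tx": 1,"ty": -1,"tz": 10,"ax": 0,"ay": -18,"az": 0,"fingers": -0.3},{"tx": 3,"ty": -1,"tz": 20,"ax": 0,"ay": -24,"az": 0,"fingers": -0.3},{"tx": 5,"ty": -1,"tz": 30,"ax": 0,"ay": -31,"az": 0,"fingers": -0.3},{"tx": 7,"ty": -1,"tz": 40,"ax": 0,"ay": -38,"az": 0,"fingers": -0.3},{"tx": 7,"ty": -1,"tz": 43,"ax": 0,"ay": -45,"az": 0,"fingers": -0.3},{"tx": 7,"ty": -1,"tz": 43,"ax": 0,"ay": -45,"az": 0,"fingers": -0.3}]'

```text
clock: 9.12
eef_pos: [0.6092, 0.1342, 0.106]
orientation: [[0.124, 0.983, -0.133], [0.693, -0.182, -0.698], [-0.71, -0.006, -0.704]]
contact_force: [0.0, 0.4, -1.5]
width: 0.0297
grip_force: 0.0
```

```bash
python3 - <<'E'
from h import *
w=grab("wrist");save(w,"w2")
show();need(list((MO+RY*90)[:2])+[31],tilt(45))
E
```

```text
9.1667 [610.  133.6 107.7] [ 0.27  0.61  1.5  -0.69  1.48  0.68] [ 1.01 -0.59 -0.29] 0.03 0.0
rack frame -1.2 146.0
t [14.6  1.3 93.8] a [-0.01  0.01  0.3 ]
```

View pics/w2.png

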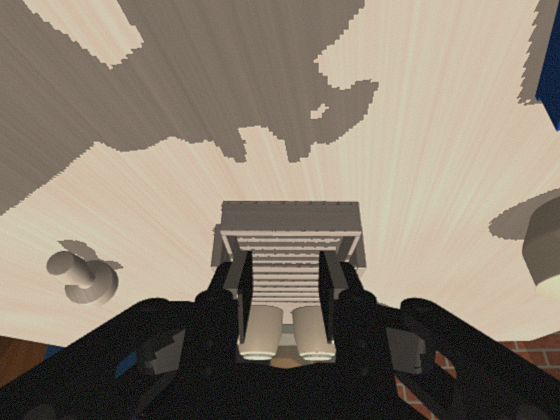

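The wrist view shows the tray's rear face (about (290,215)) square in the bay under the slats, with the fingers centred on it. Descend behind it, then feel forwards.

Call:
servo_tool --targets '[{"tx": 5,"ty": 1.3,"tz": 15,"ax": 0,"ay": 0,"az": 0.3,"fingers": -0.3},{"tx": 10,"ty": 1.3,"tz": 35,"ax": 0,"ay": 0,"az": 0.3,"fingers": -0.3},{"tx": 14,"ty": 1.3,"tz": 55,"ax": 0,"ay": 0,"az": 0.3,"fingers": -0.3},{"tx": 14,"ty": 1.3,"tz": 72,"ax": 0,"ay": 0,"az": 0.3,"fingers": -0.3},{"tx": 14,"ty": 1.3,"tz": 84,"ax": 0,"ay": 0,"az": 0.3,"fingers": -0.3},{"tx": 14,"ty": 1.3,"tz": 93,"ax": 0,"ay": 0,"az": 0.3,"fingers": -0.3},{"tx": 14,"ty": 1.3,"tz": 93,"ax": 0,"ay": 0,"az": 0.3,"fingers": -0.3},{"tx": 14,"ty": 1.3,"tz": 93,"ax": 0,"ay": 0,"az": 0.3,"fingers": -0.3}]'

```text
clock: 9.83
eef_pos: [0.6027, 0.0767, 0.0357]
orientation: [[0.137, 0.982, -0.13], [0.694, -0.188, -0.694], [-0.706, 0.005, -0.708]]
contact_force: [0.4, 0.5, 0.8]
width: 0.0297
grip_force: 0.0
```

```bash
python3 - <<'E'
from h import *
show();need(list((MO+RY*70)[:2])+[31],tilt(45))
b=grab("side");save(b,"s2")
cv2.imwrite("pics/s2.png",cv2.resize(b["color"][130:290,180:390][...,::-1],None,fx=3.5,fy=3.5,interpolation=cv2.INTER_CUBIC))
E
```

```text
9.8333 [602.7  76.7  35.7] [ 0.19  0.67  1.57 -0.74  1.33  0.73] [0.37 0.48 0.82] 0.0297 0.0
rack frame 2.3 88.8
t [-10.   -2.2  16.6] a [ 0.1  -0.05 -0.3 ]
```

View pics/s2.png

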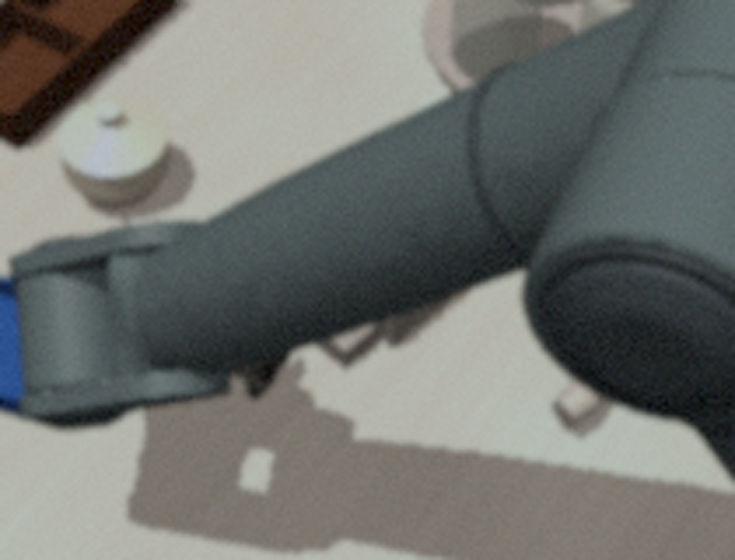

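Call:
servo_tool --targets '[{"tx": 1,"ty": -1,"tz": 4,"ax": 0,"ay": 0,"az": -0.3,"fingers": -0.3},{"tx": 0,"ty": -2,"tz": 6.5,"ax": 0,"ay": 0,"az": -0.3,"fingers": -0.3},{"tx": -3,"ty": -2,"tz": 9.5,"ax": 0,"ay": 0,"az": -0.3,"fingers": -0.3},{"tx": -6,"ty": -2,"tz": 12.5,"ax": 0,"ay": 0,"az": -0.3,"fingers": -0.3},{"tx": -9,"ty": -2,"tz": 15.5,"ax": 0,"ay": 0,"az": -0.3,"fingers": -0.3},{"tx": -10,"ty": -2,"tz": 16.5,"ax": 0,"ay": 0,"az": -0.3,"fingers": -0.3},{"tx": -10,"ty": -2,"tz": 16.5,"ax": 0,"ay": 0,"az": -0.3,"fingers": -0.3},{"tx": -10,"ty": -2,"tz": 16.5,"ax": 0,"ay": 0,"az": -0.3,"fingers": -0.3}]'

```text
clock: 10.55
eef_pos: [0.5969, 0.059, 0.0306]
orientation: [[0.13, 0.983, -0.13], [0.695, -0.184, -0.695], [-0.707, 0.0, -0.707]]
contact_force: [0.1, 0.1, 0.1]
width: 0.03
grip_force: 0.0
```

```bash
cat >> h.py <<'E'
def fy():
    s=ctrl.read_state();d=1000*s["eef_pos"]-MO;f=s["contact_force"]
    print("t",round(s["clock"],2),"X,Y,Z",np.round([d@RX,d@RY,d[2]],1),"F rackXYZ",np.round([f@RX,f@RY,f[2]],2))
E
python3 - <<'E'
from h import *
fy();a=grab("top");traycheck(a,60);fy();need(list((MO+RY*50)[:2])+[31],tilt(45))
E
```

```text
t 10.55 X,Y,Z [-0.2 70.4 30.6] F rackXYZ [0.04 0.07 0.13]
5 21 -53.8 56.7
25 65 -54.2 57.0
45 135 -53.5 55.9
Ymax [59.1 59.1 59.2 59.4 59.8]
t 10.6 X,Y,Z [-0.1 70.5 30.6] F rackXYZ [ 0.36 -0.06  0.52]
t [-14.8   0.1  14.2] a [ 0.11 -0.01  0.09]
```

Call:
servo_tool --targets '[{"tx": -2,"ty": 0,"tz": 2,"ax": 0,"ay": 0,"az": 0,"fingers": -0.3},{"tx": -4,"ty": 0,"tz": 4,"ax": 0,"ay": 0,"az": 0,"fingers": -0.3},{"tx": -6,"ty": 0,"tz": 6,"ax": 0,"ay": 0,"az": 0,"fingers": -0.3},{"tx": -8,"ty": 0,"tz": 8,"ax": 0,"ay": 0,"az": 0,"fingers": -0.3},{"tx": -10,"ty": 0,"tz": 10,"ax": 0,"ay": 0,"az": 0,"fingers": -0.3},{"tx": -12,"ty": 0,"tz": 12,"ax": 0,"ay": 0,"az": 0,"fingers": -0.3},{"tx": -14,"ty": 0,"tz": 14,"ax": 0,"ay": 0,"az": 0,"fingers": -0.3},{"tx": -16,"ty": 0,"tz": 16,"ax": 0,"ay": 0,"az": 0,"fingers": -0.3}]'

```text
clock: 11.27
eef_pos: [0.5927, 0.0367, 0.0305]
orientation: [[0.13, 0.983, -0.13], [0.695, -0.183, -0.695], [-0.707, 0.0, -0.707]]
contact_force: [1.0, 3.8, 0.8]
width: 0.0297
grip_force: 1.6
```

```bash
python3 - <<'E'
from h import *
fy();a=grab("top");traycheck(a,42);fy()
E
```

```text
t 11.27 X,Y,Z [-0.1 47.7 30.5] F rackXYZ [0.28 3.88 0.81]
5 22 -53.6 56.0
25 182 -53.0 55.3
Ymax [39.2 40.  40.1 40.2 41.7]
t 11.32 X,Y,Z [-0.2 47.2 30.5] F rackXYZ [0.74 1.61 0.24]
```

Call:
servo_tool --targets '[{"tx": -1,"ty": 0,"tz": 1,"ax": 0,"ay": 0,"az": 0,"fingers": -0.3},{"tx": -2,"ty": 0,"tz": 2,"ax": 0,"ay": 0,"az": 0,"fingers": -0.3},{"tx": -3,"ty": 0,"tz": 3,"ax": 0,"ay": 0,"az": 0,"fingers": -0.3},{"tx": -4,"ty": 0,"tz": 4,"ax": 0,"ay": 0,"az": 0,"fingers": -0.3},{"tx": -5,"ty": 0,"tz": 5,"ax": 0,"ay": 0,"az": 0,"fingers": -0.3},{"tx": -6,"ty": 0,"tz": 6,"ax": 0,"ay": 0,"az": 0,"fingers": -0.3},{"tx": -6,"ty": 0,"tz": 6,"ax": 0,"ay": 0,"az": 0,"fingers": -0.3},{"tx": -6,"ty": 0,"tz": 6,"ax": 0,"ay": 0,"az": 0,"fingers": -0.3}]'

```text
clock: 11.98
eef_pos: [0.5911, 0.0283, 0.0305]
orientation: [[0.13, 0.983, -0.13], [0.695, -0.184, -0.695], [-0.707, -0.0, -0.707]]
contact_force: [0.3, 1.1, 0.6]
width: 0.0301
grip_force: 0.7
```

```bash
python3 - <<'E'
from h import *
fy();a=grab("top");fy();a=grab("top");fy()
E
```

```text
t 11.98 X,Y,Z [-0.1 39.1 30.5] F rackXYZ [0.13 1.17 0.57]
t 12.03 X,Y,Z [-0.1 39.1 30.5] F rackXYZ [-0.92  1.34 -0.77]
t 12.08 X,Y,Z [-0.1 39.1 30.5] F rackXYZ [ 1.12  1.08 -0.1 ]
```

Call:
servo_tool --targets '[{"tx": -0.7,"ty": 0,"tz": 0.7,"ax": 0,"ay": 0,"az": 0,"fingers": -0.3},{"tx": -1.4,"ty": 0,"tz": 1.4,"ax": 0,"ay": 0,"az": 0,"fingers": -0.3},{"tx": -2.1,"ty": 0,"tz": 2.1,"ax": 0,"ay": 0,"az": 0,"fingers": -0.3},{"tx": -2.8,"ty": 0,"tz": 2.8,"ax": 0,"ay": 0,"az": 0,"fingers": -0.3},{"tx": -3.5,"ty": 0,"tz": 3.5,"ax": 0,"ay": 0,"az": 0,"fingers": -0.3},{"tx": -4,"ty": 0,"tz": 4,"ax": 0,"ay": 0,"az": 0,"fingers": -0.3},{"tx": -4,"ty": 0,"tz": 4,"ax": 0,"ay": 0,"az": 0,"fingers": -0.3},{"tx": -4,"ty": 0,"tz": 4,"ax": 0,"ay": 0,"az": 0,"fingers": -0.3}]'

```text
clock: 12.75
eef_pos: [0.5901, 0.0229, 0.0305]
orientation: [[0.13, 0.983, -0.13], [0.695, -0.184, -0.695], [-0.707, -0.0, -0.707]]
contact_force: [0.1, 2.0, 0.3]
width: 0.0297
grip_force: 1.1
```

```bash
python3 - <<'E'
from h import *
fy();a=grab("top");fy();a=grab("top");fy()
E
```

```text
t 12.75 X,Y,Z [-0.1 33.6 30.5] F rackXYZ [-0.22  1.95  0.27]
t 12.8 X,Y,Z [-0.1 33.6 30.5] F rackXYZ [ 0.34  2.51 -0.69]
t 12.85 X,Y,Z [-0.1 33.5 30.5] F rackXYZ [0.05 1.79 0.78]
```

Call:
servo_tool --targets '[{"tx": -0.6,"ty": 0,"tz": 0.6,"ax": 0,"ay": 0,"az": 0,"fingers": -0.3},{"tx": -1.2,"ty": 0,"tz": 1.2,"ax": 0,"ay": 0,"az": 0,"fingers": -0.3},{"tx": -1.8,"ty": 0,"tz": 1.8,"ax": 0,"ay": 0,"az": 0,"fingers": -0.3},{"tx": -2.4,"ty": 0,"tz": 2.4,"ax": 0,"ay": 0,"az": 0,"fingers": -0.3},{"tx": -3,"ty": 0,"tz": 3,"ax": 0,"ay": 0,"az": 0,"fingers": -0.3},{"tx": -3,"ty": 0,"tz": 3,"ax": 0,"ay": 0,"az": 0,"fingers": -0.3},{"tx": -3,"ty": 0,"tz": 3,"ax": 0,"ay": 0,"az": 0,"fingers": -0.3},{"tx": -3,"ty": 0,"tz": 3,"ax": 0,"ay": 0,"az": 0,"fingers": -0.3}]'

```text
clock: 13.52
eef_pos: [0.5893, 0.0187, 0.0305]
orientation: [[0.13, 0.983, -0.13], [0.695, -0.184, -0.695], [-0.707, -0.0, -0.707]]
contact_force: [1.1, 1.8, -0.3]
width: 0.0299
grip_force: 1.0
```

```bash
python3 - <<'E'
from h import *
fy();a=grab("top");fy();a=grab("top");fy()
E
```

```text
t 13.52 X,Y,Z [-0.1 29.3 30.5] F rackXYZ [ 0.72  1.92 -0.29]
t 13.57 X,Y,Z [-0.1 29.3 30.5] F rackXYZ [-0.17  1.79 -0.36]
t 13.62 X,Y,Z [-0.1 29.3 30.5] F rackXYZ [0.15 1.95 1.24]
```

Call:
servo_tool --targets '[{"tx": -0.6,"ty": 0,"tz": 0.6,"ax": 0,"ay": 0,"az": 0,"fingers": -0.3},{"tx": -1.2,"ty": 0,"tz": 1.2,"ax": 0,"ay": 0,"az": 0,"fingers": -0.3},{"tx": -1.8,"ty": 0,"tz": 1.8,"ax": 0,"ay": 0,"az": 0,"fingers": -0.3},{"tx": -2.4,"ty": 0,"tz": 2.4,"ax": 0,"ay": 0,"az": 0,"fingers": -0.3},{"tx": -3,"ty": 0,"tz": 3,"ax": 0,"ay": 0,"az": 0,"fingers": -0.3},{"tx": -3,"ty": 0,"tz": 3,"ax": 0,"ay": 0,"az": 0,"fingers": -0.3},{"tx": -3,"ty": 0,"tz": 3,"ax": 0,"ay": 0,"az": 0,"fingers": -0.3},{"tx": -3,"ty": 0,"tz": 3,"ax": 0,"ay": 0,"az": 0,"fingers": -0.3}]'

```text
clock: 14.28
eef_pos: [0.5886, 0.0145, 0.0305]
orientation: [[0.13, 0.983, -0.13], [0.695, -0.184, -0.695], [-0.707, -0.0, -0.707]]
contact_force: [1.2, 2.5, 0.1]
width: 0.03
grip_force: 1.0
```

```bash
python3 - <<'E'
from h import *
fy();a=grab("top");fy();a=grab("top");fy()
E
```

```text
t 14.28 X,Y,Z [-0.1 25.1 30.5] F rackXYZ [0.71 2.71 0.15]
t 14.33 X,Y,Z [-0.1 25.1 30.5] F rackXYZ [-0.02  2.5   0.58]
t 14.38 X,Y,Z [-0.1 25.1 30.5] F rackXYZ [-1.06  2.17 -0.4 ]
```

Call:
servo_tool --targets '[{"tx": -0.6,"ty": 0,"tz": 0.6,"ax": 0,"ay": 0,"az": 0,"fingers": -0.3},{"tx": -1.2,"ty": 0,"tz": 1.2,"ax": 0,"ay": 0,"az": 0,"fingers": -0.3},{"tx": -1.8,"ty": 0,"tz": 1.8,"ax": 0,"ay": 0,"az": 0,"fingers": -0.3},{"tx": -2.4,"ty": 0,"tz": 2.4,"ax": 0,"ay": 0,"az": 0,"fingers": -0.3},{"tx": -3,"ty": 0,"tz": 3,"ax": 0,"ay": 0,"az": 0,"fingers": -0.3},{"tx": -3,"ty": 0,"tz": 3,"ax": 0,"ay": 0,"az": 0,"fingers": -0.3},{"tx": -3,"ty": 0,"tz": 3,"ax": 0,"ay": 0,"az": 0,"fingers": -0.3},{"tx": -3,"ty": 0,"tz": 3,"ax": 0,"ay": 0,"az": 0,"fingers": -0.3}]'

```text
clock: 15.05
eef_pos: [0.5878, 0.0103, 0.0305]
orientation: [[0.13, 0.983, -0.13], [0.695, -0.184, -0.695], [-0.707, -0.0, -0.707]]
contact_force: [1.5, 2.1, -0.5]
width: 0.0296
grip_force: 1.0
```

```bash
python3 - <<'E'
from h import *
fy();a=grab("top");fy();a=grab("top");fy()
E
```

```text
t 15.05 X,Y,Z [-0.1 20.8 30.5] F rackXYZ [ 1.12  2.33 -0.53]
t 15.1 X,Y,Z [-0.1 20.9 30.5] F rackXYZ [-0.26  2.04 -0.71]
t 15.15 X,Y,Z [-0.1 20.8 30.5] F rackXYZ [-0.21  1.54  0.21]
```

Call:
servo_tool --targets '[{"tx": -0.6,"ty": 0,"tz": 0.6,"ax": 0,"ay": 0,"az": 0,"fingers": -0.3},{"tx": -1.2,"ty": 0,"tz": 1.2,"ax": 0,"ay": 0,"az": 0,"fingers": -0.3},{"tx": -1.8,"ty": 0,"tz": 1.8,"ax": 0,"ay": 0,"az": 0,"fingers": -0.3},{"tx": -2.4,"ty": 0,"tz": 2.4,"ax": 0,"ay": 0,"az": 0,"fingers": -0.3},{"tx": -3,"ty": 0,"tz": 3,"ax": 0,"ay": 0,"az": 0,"fingers": -0.3},{"tx": -3,"ty": 0,"tz": 3,"ax": 0,"ay": 0,"az": 0,"fingers": -0.3},{"tx": -3,"ty": 0,"tz": 3,"ax": 0,"ay": 0,"az": 0,"fingers": -0.3},{"tx": -3,"ty": 0,"tz": 3,"ax": 0,"ay": 0,"az": 0,"fingers": -0.3}]'

```text
clock: 15.82
eef_pos: [0.5872, 0.0065, 0.0306]
orientation: [[0.13, 0.983, -0.129], [0.695, -0.183, -0.695], [-0.707, 0.0, -0.707]]
contact_force: [2.0, 3.6, -0.4]
width: 0.03
grip_force: 2.5
```

```bash
python3 - <<'E'
from h import *
fy();a=grab("top");fy();a=grab("top");fy()
E
```

```text
t 15.82 X,Y,Z [ 0.  16.9 30.6] F rackXYZ [ 1.26  3.93 -0.38]
t 15.87 X,Y,Z [ 0.  16.9 30.5] F rackXYZ [ 0.84  5.01 -0.13]
t 15.92 X,Y,Z [ 0.  16.9 30.5] F rackXYZ [-0.68  5.62 -0.02]
```

Force rises from 2 to about 5 N over the last 4 mm: the stop is felt. A little more for a firm press and to confirm the spring's slope.

Call:
servo_tool --targets '[{"tx": -0.4,"ty": 0,"tz": 0.4,"ax": 0,"ay": 0,"az": 0,"fingers": -0.3},{"tx": -0.8,"ty": 0,"tz": 0.8,"ax": 0,"ay": 0,"az": 0,"fingers": -0.3},{"tx": -1.2,"ty": 0,"tz": 1.2,"ax": 0,"ay": 0,"az": 0,"fingers": -0.3},{"tx": -1.6,"ty": 0,"tz": 1.6,"ax": 0,"ay": 0,"az": 0,"fingers": -0.3},{"tx": -2,"ty": 0,"tz": 2,"ax": 0,"ay": 0,"az": 0,"fingers": -0.3},{"tx": -2.4,"ty": 0,"tz": 2.4,"ax": 0,"ay": 0,"az": 0,"fingers": -0.3},{"tx": -2.4,"ty": 0,"tz": 2.4,"ax": 0,"ay": 0,"az": 0,"fingers": -0.3},{"tx": -2.4,"ty": 0,"tz": 2.4,"ax": 0,"ay": 0,"az": 0,"fingers": -0.3}]'

```text
clock: 16.58
eef_pos: [0.5867, 0.0035, 0.0305]
orientation: [[0.13, 0.983, -0.129], [0.696, -0.183, -0.694], [-0.706, 0.001, -0.708]]
contact_force: [2.1, 6.8, 0.5]
width: 0.0303
grip_force: 3.5
```

```bash
python3 - <<'E'
from h import *
for i in range(5): fy();a=grab("top")
E
```

```text
t 16.58 X,Y,Z [ 0.1 13.9 30.5] F rackXYZ [0.84 7.05 0.45]
t 16.63 X,Y,Z [ 0.1 14.  30.5] F rackXYZ [-0.09  7.32  1.04]
t 16.68 X,Y,Z [ 0.  13.9 30.5] F rackXYZ [0.53 6.46 1.46]
t 16.73 X,Y,Z [ 0.1 13.9 30.5] F rackXYZ [-0.37  5.82  0.72]
t 16.78 X,Y,Z [ 0.1 13.9 30.6] F rackXYZ [0.61 6.96 0.16]
```

Call:
servo_tool --targets '[{"tx": -0.4,"ty": 0,"tz": 0.4,"ax": 0,"ay": 0,"az": 0,"fingers": -0.3},{"tx": -0.8,"ty": 0,"tz": 0.8,"ax": 0,"ay": 0,"az": 0,"fingers": -0.3},{"tx": -1.2,"ty": 0,"tz": 1.2,"ax": 0,"ay": 0,"az": 0,"fingers": -0.3},{"tx": -1.5,"ty": 0,"tz": 1.5,"ax": 0,"ay": 0,"az": 0,"fingers": -0.3},{"tx": -1.5,"ty": 0,"tz": 1.5,"ax": 0,"ay": 0,"az": 0,"fingers": -0.3},{"tx": -1.5,"ty": 0,"tz": 1.5,"ax": 0,"ay": 0,"az": 0,"fingers": -0.3},{"tx": -1.5,"ty": 0,"tz": 1.5,"ax": 0,"ay": 0,"az": 0,"fingers": -0.3},{"tx": -1.5,"ty": 0,"tz": 1.5,"ax": 0,"ay": 0,"az": 0,"fingers": -0.3}]'

```text
clock: 17.5
eef_pos: [0.5864, 0.0017, 0.0306]
orientation: [[0.13, 0.983, -0.129], [0.696, -0.183, -0.694], [-0.706, 0.001, -0.708]]
contact_force: [1.8, 8.4, 0.5]
width: 0.03
grip_force: 4.2
```

```bash
python3 - <<'E'
from h import *
for i in range(4): fy();a=grab("top")
E
```

```text
t 17.5 X,Y,Z [ 0.1 12.1 30.6] F rackXYZ [0.19 8.55 0.49]
t 17.55 X,Y,Z [ 0.1 12.1 30.6] F rackXYZ [0.45 8.82 1.42]
t 17.6 X,Y,Z [ 0.2 12.1 30.6] F rackXYZ [0.25 7.83 0.75]
t 17.65 X,Y,Z [ 0.1 12.1 30.6] F rackXYZ [0.2  7.77 1.29]
```

About 8.3 N on the sprung stop: firmly home and within its travel. Now I draw back slowly along the bay axis.

Call:
servo_tool --targets '[{"tx": 0.5,"ty": 0,"tz": -0.5,"ax": 0,"ay": 0,"az": 0,"fingers": -0.3},{"tx": 1,"ty": 0,"tz": -1,"ax": 0,"ay": 0,"az": 0,"fingers": -0.3},{"tx": 1.5,"ty": 0,"tz": -1.5,"ax": 0,"ay": 0,"az": 0,"fingers": -0.3},{"tx": 2,"ty": 0,"tz": -2,"ax": 0,"ay": 0,"az": 0,"fingers": -0.3},{"tx": 2.5,"ty": 0,"tz": -2.5,"ax": 0,"ay": 0,"az": 0,"fingers": -0.3},{"tx": 3,"ty": 0,"tz": -3,"ax": 0,"ay": 0,"az": 0,"fingers": -0.3},{"tx": 3.5,"ty": 0,"tz": -3.5,"ax": 0,"ay": 0,"az": 0,"fingers": -0.3},{"tx": 4,"ty": 0,"tz": -4,"ax": 0,"ay": 0,"az": 0,"fingers": -0.3}]'

```text
clock: 18.37
eef_pos: [0.5868, 0.0061, 0.0305]
orientation: [[0.13, 0.983, -0.131], [0.694, -0.184, -0.696], [-0.708, -0.001, -0.706]]
contact_force: [-0.9, 0.2, 0.8]
width: 0.03
grip_force: 0.0
```

```bash
python3 - <<'E'
from h import *
for i in range(3): fy();a=grab("top")
E
```

```text
t 18.37 X,Y,Z [-0.3 16.5 30.5] F rackXYZ [-0.93  0.03  0.81]
t 18.42 X,Y,Z [-0.3 16.7 30.5] F rackXYZ [ 0.44 -0.2   0.05]
t 18.47 X,Y,Z [-0.3 16.7 30.5] F rackXYZ [-0.67 -0.1  -0.21]
```

Call:
servo_tool --targets '[{"tx": 2,"ty": 0,"tz": -2,"ax": 0,"ay": 0,"az": 0,"fingers": -0.3},{"tx": 4,"ty": 0,"tz": -4,"ax": 0,"ay": 0,"az": 0,"fingers": -0.3},{"tx": 8,"ty": 0,"tz": -8,"ax": 0,"ay": 0,"az": 0,"fingers": -0.3},{"tx": 14,"ty": 0,"tz": -14,"ax": 0,"ay": 0,"az": 0,"fingers": -0.3},{"tx": 22,"ty": 0,"tz": -22,"ax": 0,"ay": 0,"az": 0,"fingers": -0.3},{"tx": 30,"ty": 0,"tz": -30,"ax": 0,"ay": 0,"az": 0,"fingers": -0.3},{"tx": 36,"ty": 0,"tz": -36,"ax": 0,"ay": 0,"az": 0,"fingers": -0.3},{"tx": 40,"ty": 0,"tz": -40,"ax": 0,"ay": 0,"az": 0,"fingers": -0.3}]'

```text
clock: 19.18
eef_pos: [0.5978, 0.0638, 0.0306]
orientation: [[0.129, 0.983, -0.128], [0.695, -0.182, -0.695], [-0.707, 0.0, -0.707]]
contact_force: [0.1, 0.6, -0.2]
width: 0.0296
grip_force: 0.0
```

Call:
servo_tool --targets '[{"tx": 0,"ty": 0,"tz": -20,"ax": 0,"ay": 0,"az": 0,"fingers": -0.3},{"tx": 0,"ty": 0,"tz": -50,"ax": 0,"ay": 0,"az": 0,"fingers": -0.3},{"tx": 0,"ty": 0,"tz": -80,"ax": 0,"ay": 0,"az": 0,"fingers": -0.3},{"tx": -20,"ty": 0,"tz": -100,"ax": 0,"ay": 0,"az": 0,"fingers": -0.3},{"tx": -20,"ty": 0,"tz": -110,"ax": 0,"ay": 0,"az": 0,"fingers": -0.3},{"tx": -20,"ty": 0,"tz": -110,"ax": 0,"ay": 0,"az": 0,"fingers": -0.3},{"tx": -20,"ty": 0,"tz": -110,"ax": 0,"ay": 0,"az": 0,"fingers": -0.3},{"tx": -20,"ty": 0,"tz": -110,"ax": 0,"ay": 0,"az": 0,"fingers": -0.3}]'

```text
clock: 19.85
eef_pos: [0.608, 0.1242, 0.1205]
orientation: [[0.128, 0.983, -0.132], [0.695, -0.184, -0.695], [-0.708, -0.003, -0.706]]
contact_force: [-0.5, -0.4, 0.6]
width: 0.03
grip_force: 0.0
```

```bash
python3 - <<'E'
from h import *
fy();w=grab("wrist");a=grab("top")
t=cv2.resize(a["color"][160:275,155:365],None,fx=2.66,fy=2.66,interpolation=cv2.INTER_CUBIC)
cv2.imwrite("pics/end.png",np.vstack([cv2.resize(w["color"],(400,300)),np.zeros((0,400,3),np.uint8)])[...,::-1])
cv2.imwrite("pics/end.png",np.vstack([cv2.copyMakeBorder(cv2.resize(w["color"][120:400,150:420],None,fx=1.05,fy=1.05),0,0,0,t.shape[1]-int(round(270*1.05)),cv2.BORDER_CONSTANT),t])[...,::-1])
P=pts(a)
for n,im in(("top",a),("wrist",w)):
    Q=pts(im).reshape(-1,3)*1000-MO;X=Q@RX;Y=Q@RY
    k=(abs(X)<58)&(Y>-130)&(Y<40)&(Q[:,2]>20)&(Q[:,2]<33)
    if k.sum()>5:
        print(n,k.sum(),"Y max",np.sort(Y[k])[-5:].round(1))
        for x0 in(-40,-20,0,20,40):
            j=k&(abs(X-x0)<10)&(Y>-40)
            if j.any(): print(x0,j.sum(),np.percentile(Y[j],[50,95]).round(1))
E
```

```text
t 19.85 X,Y,Z [ -1.4 136.5 120.5] F rackXYZ [-0.46 -0.48  0.65]
top 121 Y max [-11.6 -11.6 -11.5 -11.5 -11.2]
-40 10 [-12.8 -11.8]
-20 9 [-13.  -11.8]
0 9 [-13.1 -11.7]
20 10 [-12.8 -11.5]
40 8 [-12.7 -11.7]
wrist 1566 Y max [-5.1 -5.1 -4.9 -4.7 -4.7]
-40 288 [-7.1 -5.8]
-20 259 [-6.9 -5.7]
0 290 [-7.1 -5.7]
20 274 [-6.9 -5.7]
40 276 [-6.9 -5.5]
```

View pics/end.png

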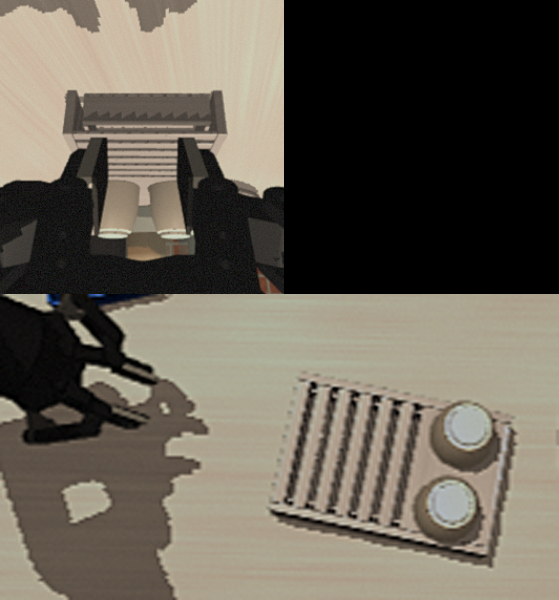

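The tray's rear face sits level and straight, 6 to 7 mm inside the mouth at every x. The wrist view (pixel (145,110)) shows it square between the walls, and the cups are unmoved. A last check for creep, then I hand in.

```bash
python3 - <<'E'
from h import *
for i in range(10):
    w=grab("wrist")
    if i in(0,9):
        Q=pts(w).reshape(-1,3)*1000-MO;X=Q@RX;Y=Q@RY
        k=(abs(X)<50)&(Y>-40)&(Y<40)&(Q[:,2]>20)&(Q[:,2]<33);print(np.median(Y[k]))
fy();print(ctrl.sign_off())
E
```

```text
-6.937244975708739
-6.9867592132179865
t 20.45 X,Y,Z [ -0.4 137.1 122.5] F rackXYZ [0.55 0.15 0.47]
the job is handed in; nothing more can be done
None
```

The job is handed in after 20.5 s: the tray was pressed against the sprung stop with about 8 N and left there straight, its rear face about 7 mm inside the mouth and not creeping, with the cups on the rack unmoved and the gripper clear.

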